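# Tins back on the rack in a row

## Robot

A 6-joint arm with a two-finger parallel gripper is mounted at the origin on the work surface. World frame = base frame: x ahead of the robot, y to its left, z up, the work surface at z = 0. Lengths are in mm, angles in rad, forces in N, time in s.
With the tool pointing down it reaches from about 375 to 975 mm from the base axis. Payload 3.8 kg.
Tool frame: the origin (TCP) lies midway between the tips of the shut fingers; the grasp point (between the pads) lies behind it (tcp_to_grasp is the z of the grasp point in the tool frame, in mm); z points along the fingers, y is the line along which they close (so a half turn about z gives the same grasp; the last joint's range is limited). The gripper opens to 85 mm and grips with 20 to 120 N. Pads are 22 mm wide; open, the fingers measure 114 mm over their backs; the gripper's body (76 mm by 85 mm) begins 54 mm behind the grasp point. The pads swing forward as they close: fully open they stand 13 mm farther back than shut.
Start: joints at [1.111, 0.264, 1.604, -0, 1.274, -0.037], TCP at [276.96, 615.558, 231.28] pointing down, gripper open.
Joint ranges: [-2.63, 2.63], [-0.94, 2.18], [0.31, 2.57], [-1.31, 4.45], [0, 2.66], [-2.55, 2.55]. Speed limits (rad/s): [2.57, 2.57, 3.14, 3.14, 3.14, 3.14].

## Interface

Orientations are given as a 3x3 rotation matrix whose columns are the frame's x, y, z axes.
In Python, from bench import * gives the robot as it stands. The module is installed in compiled form; this text tells all that it offers.
- The arm moves only by the tool carry_out, never from a script. Its argument "plan" is a list of rows, each an object with "linear": the shift along the tool's x, y, z normalised to -1 to 1, where 1 is 0.02 m, a list of three; "rotation": the turn, a rotation vector about the tool's x, y, z normalised to -1 to 1, where 1 is 0.15 rad, a list of three; "fingers": the opening, from 0 (shut) to 1 (fully open). In form: [{"linear": [x, y, z], "rotation": [rx, ry, rz], "fingers": fingers}, ...]. A call has 1 to 12 rows; each row shifts and turns the commanded pose from where the row before left it, along the tool's axes as they then stand; what a row does not reach is not made up. A row lasts 1/10 s, in which the tool goes at most 50 mm and 8.59 degrees, less where a joint would pass 70% of its speed; a pose out of reach is approached as far as the arm can. A call with a number of a shift or a turn outside -1 to 1 is refused whole. A call with a gripper value outside its range is refused whole. The fingers move at their own pace and stop on an object; the grip force is fixed at half the most. Time passes only in rows, so rows that do not move let the fingers close. It gives the time, the measured TCP pose, the force, the opening and the grip force at its end, in the units of the state.
- get_state(): the state, without advancing time (a new reading comes with each control period).
- camera(name): name is "scene" or "side" or "wrist"; returns a dict with "pixels" (420x560x3 uint8, red, green, blue), "range_z" (420x560 float32, mm along the optical axis (not along the pixel's ray), 0 where there is no reading), "K" (3x3 intrinsics, pixels), "cam_to_world" (4x4, takes a point from camera to world coordinates). Camera axes: x right, y down, z forward; pixel columns grow to the right and rows downward; lengths in mm; the calibration is good to about 2 mm. A picture is of the moment at which its call begins.
- finish_job(): hands the job in; it is judged then, once.
The state is a dict: "time_s": time; "joint_positions": joint angles; "qd": joint speeds; "tau": joint torques, N m; "tool_pos": TCP position; "eef_rot": TCP orientation; "wrist_force": force on the tool from outside, world axes, zero at the start; "moment": the same for the moment, N m; "finger_gap": finger opening in mm; "gripper_force": force on a finger pad.
Only numpy, scipy, OpenCV 4.12 (cv2) and the standard library are available. Lean on these libraries where they do the work, as an engineer would, in place of code of your own. Each camera call takes 0.05 s, during which the arm holds its last target. There are 200 camera calls.

## Task

Put the two square tins that stand on the worktop back on the lower shelf of the rack, so that all three tins stand upright in one neat row along the middle of the dark strip, square to the shelf, with no gap between neighbours wide enough to take another tin. Leave the other kitchen things where they are.

Things in the scene. Friction and masses are not known exactly. Their poses are not given: they have to be found in the camera images.
- rack: two-tier rack, fixed, 460 mm wide (its y), open front and back; its front (-x) faces the robot. Lower shelf: wooden board 30 mm high, from x = -65 to +75 mm. At each end (y = -222 and +222 mm) 10 mm steel uprights at x = -12 and +66 mm; along the back (x = +66 mm) a 6 mm rail 60 mm above the worktop. Origin: on the worktop, under the middle of the dark strip.
- wire (a point): middle of the foremost wire of the rack's upper shelf: four 6 mm steel wires along the rack's y, at its x = -12 to +60 mm, undersides 210 mm above the worktop, so 180 mm above the board and right over the row. A gripper reaches the row only from the front, tilted about 40 degrees. Axes as the rack's.
- row (a point): middle of the dark strip (70 mm deep, 410 mm long) on top of the rack's lower shelf, 30 mm above the worktop; x to the rear of the rack, y along the strip, z up. The row is to stand along this y axis (x = 0).
- tin_blue: turquoise square storage tin, 50 x 50 mm and 105 mm tall, about 0.3 kg: painted body up to 88 mm, above it its fixed lid, 46 mm square; it stands on the worktop in front of the rack, on the left or the right. Origin: centre of its underside; z up; x and y square to its faces.
- tin_red: red square storage tin, 50 x 50 mm and 105 mm tall, about 0.3 kg: painted body up to 88 mm, above it its fixed lid, 46 mm square; it stands on the worktop in front of the rack, on the other side. Origin: centre of its underside; z up; x and y square to its faces.
- tin_yellow: yellow square storage tin, 50 x 50 mm and 105 mm tall, about 0.3 kg: painted body up to 88 mm, above it its fixed lid, 46 mm square; it already stands on the strip, up to 100 mm left or right of its middle. Origin: centre of its underside; z up; x and y square to its faces.
- mug: white mug with a handle at its +y, 80 mm wide, 90 mm tall, beyond the left end of the rack. Origin: centre of its underside. Bystander.
- jar: amber glass jar with black cap, 60 mm wide, 80 mm tall, beyond the right end of the rack. Origin: centre of its underside. Bystander.
- spice: small amber spice jar with red cap, 44 mm wide, 60 mm tall, on the wires of the upper shelf near one end. Origin: centre of its underside. Bystander.
- bottle: green bottle, 64 mm wide, 240 mm tall, beyond the right end of the rack. Origin: centre of its underside. Bystander.
- spoon: metal spoon with a wooden handle, 190 mm long, lying flat in front of the rack, along its own x. Bystander.
- apple: red apple, 74 mm wide, 68 mm tall, beyond the left end of the rack. Origin: centre of its underside. Bystander.
Things that resemble listed ones, but are neither listed nor needed, are in the scene too. What is shaped like the tin_red but green or purple is not meant. Of the things that look like the tin_yellow, the middle-sized one is meant.

How it is judged (in metres and radians):
At the end, for the whole second after the job is handed in: All three tins stand at rest on the lower shelf: upright (0.1 rad), undersides on the board (6 mm), centres within 15 mm of the strip's middle line and 200 mm of its middle, square to the shelf (0.2 rad, any face), any order, neighbours' centres under 100 mm apart (gap under 50 mm) (x of tin_blue in the frame of row between -0.015 and 0.015 m and y of tin_blue in the frame of row between -0.2 and 0.2 m and z of tin_blue in the frame of row between -0.006 and 0.006 m and angle between each of tin_blue, tin_red, tin_yellow's own z axis and vertical below 0.1 rad and linear speed of each of tin_blue, tin_red, tin_yellow below 0.02 m/s and angular speed of each of tin_blue, tin_red, tin_yellow below 0.2 rad/s and (angle between the x axis of tin_blue and the x axis of row, either way round below 0.2 rad or angle between the x axis of tin_blue and the y axis of row, either way round below 0.2 rad) and x of tin_red in the frame of row between -0.015 and 0.015 m and y of tin_red in the frame of row between -0.2 and 0.2 m and z of tin_red in the frame of row between -0.006 and 0.006 m and (angle between the x axis of tin_red and the x axis of row, either way round below 0.2 rad or angle between the x axis of tin_red and the y axis of row, either way round below 0.2 rad) and x of tin_yellow in the frame of row between -0.015 and 0.015 m and y of tin_yellow in the frame of row between -0.2 and 0.2 m and z of tin_yellow in the frame of row between -0.006 and 0.006 m and (angle between the x axis of tin_yellow and the x axis of row, either way round below 0.2 rad or angle between the x axis of tin_yellow and the y axis of row, either way round below 0.2 rad) and ((distance between tin_blue and tin_red below 0.1 m and distance between tin_blue and tin_yellow below 0.1 m) or (distance between tin_red and tin_blue below 0.1 m and distance between tin_red and tin_yellow below 0.1 m) or (distance between tin_yellow and tin_blue below 0.1 m and distance between tin_yellow and tin_red below 0.1 m))); the robot touches nothing.
It fails at once if a bystander (mug, jar, spice jar, bottle, spoon or apple) is shifted by more than 30 mm (distance of any of mug, jar, spice, bottle, spoon, apple from where it was at the start of the episode above 0.03 m).
It fails at once if the mug, a jar, the bottle or the apple is tipped over (angle between any of mug, jar, spice, bottle, apple's own z axis and vertical above 0.6 rad).
It also fails if it takes over 50 s, if anything falls off the work surface, if the arm or the gripper's body presses on something with over 40 N, if the wrist force passes 120 N, or if a joint passes its speed limit or range.

## Working session

There is one attempt and no reset: what is moved stays moved. The work goes in short steps, Python scripts to look and compute and a tool call to move; the robot and the scene stay as the last step left them, time stands still between calls to the robot, and variables do not carry over. Pictures are saved under pics/ and viewed, at most 10 in all, crops included, and the job is handed in when it is done.

Besides the shell and the picture viewer there is one more tool, called after ">>>" in YAML: its name, and indented under it one key for each argument. carry_out: Moves the arm, as the interface text tells. Scaled input: -1 to 1 covers 0.02 m each way for a shift and 0.15 rad each way for a turn. Its arguments: {"type":"object","properties":{"plan":{"type":"array"}},"required":["plan"]}

View pics/scene0.png

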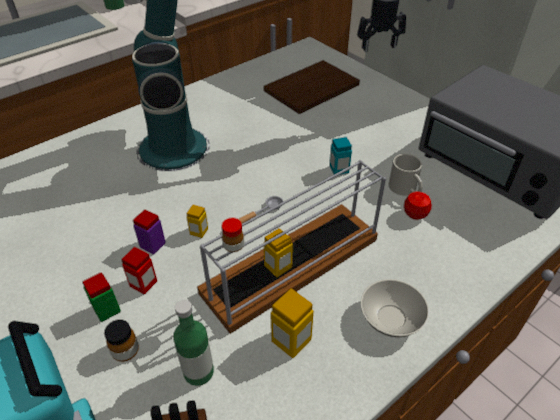

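View pics/side0.png

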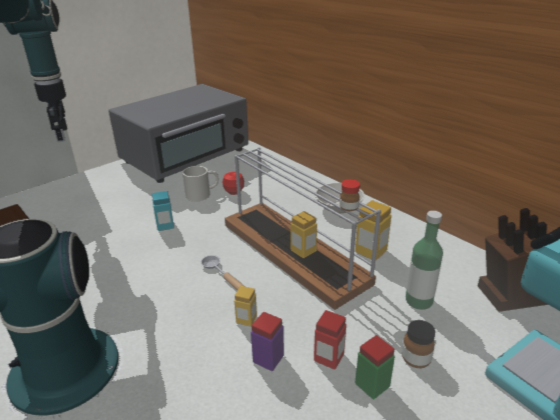

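The scene view shows blue at about (341,155), red (140,270) between purple and green, and yellow on the strip at (278,253) with a smaller and a larger lookalike nearby. The side view shows blue (163,211), red (330,338) and yellow (303,234). The spoon lies in front of the rack.

```bash
cat >h.py <<'E'
import cv2,numpy as np
def cloud(c):
    z=c["range_z"].astype(float);K=c["K"];v,u=np.indices(z.shape)
    p=np.stack([(u-K[0,2])/K[0,0]*z,(v-K[1,2])/K[1,1]*z,z],-1)
    w=p@c["cam_to_world"][:3,:3].T+c["cam_to_world"][:3,3];w[z<=0]=np.nan
    return w
def hsv(c): return cv2.cvtColor(c["pixels"],cv2.COLOR_RGB2HSV)
HUE={"blue":(85,100),"red":(173,4),"yellow":(20,30)}
def cmask(c,n):
    h=hsv(c);a,b=HUE[n];H=h[...,0]
    m=(H>=a)&(H<=b) if a<b else (H>=a)|(H<=b)
    return m&(h[...,1]>130)&(h[...,2]>50)
def blob(c,n,seed):
    k,l,st,ce=cv2.connectedComponentsWithStats(cmask(c,n).astype(np.uint8))
    d=[np.hypot(*(ce[i]-seed)) if st[i,4]>60 else 1e9 for i in range(1,k)]
    i=1+int(np.argmin(d)); x,y,w,h=st[i,:4]; return l==i,(x,y,w,h)
E
python3 - <<'E'
from h import *
S={n:np.load(n+"0.npz") for n in("scene","side")}
seeds={"blue":((341,155),(163,211)),"red":((140,270),(330,338)),"yellow":((278,253),(303,234))}
for n,(a,b) in seeds.items():
    P=[]
    for c,s in zip(S.values(),(a,b)):
        m,bb=blob(c,n,s);w=cloud(c)[cv2.erode(m.astype(np.uint8),np.ones((2,2)))>0];w=w[~np.isnan(w[:,0])];P.append(w)
        t=w[w[:,2]>np.percentile(w[:,2],97)-6]
        print(n,bb,len(w),"z",np.percentile(w[:,2],[1,50,97]).round(1),"top",t.mean(0).round(1),cv2.minAreaRect(t[:,:2].astype(np.float32)))
    A=np.vstack(P);zt=np.percentile(A[:,2],98);
    b_=A[A[:,2]<zt-20];print("  body",cv2.minAreaRect(b_[:,:2].astype(np.float32)))
# dark strip & board
for k,c in S.items():
    w=cloud(c);h=hsv(c)
    m=(h[...,2]<60)&(w[...,2]>20)&(w[...,2]<40)&(w[...,0]>450)
    m=cv2.morphologyEx(m.astype(np.uint8),cv2.MORPH_OPEN,np.ones((3,3)))
    q=w[m>0];print(k,"strip",len(q),np.median(q[:,2]),cv2.minAreaRect(q[:,:2].astype(np.float32)))
    m=(w[...,2]>25)&(w[...,2]<36)&(w[...,0]>450)&(abs(w[...,1])<400)&(h[...,0]<15)&(h[...,1]>80)&(h[...,2]<150)
    m=cv2.morphologyEx(m.astype(np.uint8),cv2.MORPH_OPEN,np.ones((3,3)))
    q=w[m>0];print(k,"board",len(q),np.median(q[:,2]),cv2.minAreaRect(q[:,:2].astype(np.float32)))
E
```

```text
blue (np.int32(330), np.int32(137), np.int32(22), np.int32(37)) 310 z [ 18.6  89.5 109.4] top [424.5 322.1 106.5] ((424.87310791015625, 322.54595947265625), (40.6314697265625, 39.392311096191406), 66.4897232055664)
blue (np.int32(154), np.int32(192), np.int32(14), np.int32(6)) 31 z [100.5 104.  106. ] top [422.8 323.4 103.7] ((426.67767333984375, 324.0440673828125), (27.468427658081055, 32.052696228027344), 25.864503860473633)
  body ((433.8975524902344, 312.4773864746094), (55.783355712890625, 28.72003746032715), 34.82851028442383)
red (np.int32(122), np.int32(247), np.int32(35), np.int32(47)) 691 z [  6.5  91.8 109.2] top [ 426.3 -339.3  106.9] ((425.3940124511719, -339.288818359375), (42.54148864746094, 43.33580780029297), 21.399080276489258)
red (np.int32(316), np.int32(330), np.int32(22), np.int32(19)) 117 z [69.2 80.2 86.3] top [ 398.9 -348.4   83.9] ((397.8476257324219, -348.60797119140625), (7.735561370849609, 41.11429977416992), 22.194454193115234)
  body ((421.3733825683594, -340.41156005859375), (55.941890716552734, 47.71033477783203), 19.545244216918945)
yellow (np.int32(
[... 367 characters left out ...]
397369384766, 57.60578536987305), 47.071861267089844)
  body ((606.3291625976562, -45.2176513671875), (55.68727111816406, 99.9019775390625), 1.6136789321899414)
scene strip 3420 31.81719413289659 ((557.3833618164062, 114.5279541015625), (1156.640869140625, 374.6458740234375), 69.18284606933594)
scene board 2275 31.258149182298894 ((615.5579223632812, 35.622528076171875), (585.0220336914062, 151.03070068359375), 85.89717864990234)
side strip 834 28.593230973826223 ((600.807373046875, -100.40235137939453), (250.91876220703125, 66.59075927734375), 87.01818084716797)
side board 2620 28.226839506952558 ((1029.199951171875, 3.2574462890625), (593.315185546875, 995.6207275390625), 85.0827407836914)
```

```bash
python3 - <<'E'
from h import *
S={n:np.load(n+"0.npz") for n in("scene","side")}
def seg(q,thr):
    return cv2.minAreaRect(q.astype(np.float32))
for k,c in S.items():
    w=cloud(c);h=hsv(c);roi=(w[...,0]>500)&(w[...,0]<710)&(w[...,1]>-270)&(w[...,1]<270)
    # dark strip: cast rays onto z=30
    K=c["K"];v,u=np.indices(h.shape[:2]);R=c["cam_to_world"][:3,:3];o=c["cam_to_world"][:3,3]
    d=np.stack([(u-K[0,2])/K[0,0],(v-K[1,2])/K[1,1],np.ones(u.shape)],-1)@R.T
    p=o+d*((30-o[2])/d[...,2])[...,None]
    for nm,m in(("strip",(h[...,2]<65)&roi&(w[...,2]>22)&(w[...,2]<40)),("board",roi&(w[...,2]>22)&(w[...,2]<40))):
        m=cv2.morphologyEx(m.astype(np.uint8),cv2.MORPH_OPEN,np.ones((3,3)))
        n_,l,st,_=cv2.connectedComponentsWithStats(m)
        big=np.isin(l,[i for i in range(1,n_) if st[i,4]>40])
        q=p[big][:,:2]
        # edges: per y bin, min/max x
        ys=np.arange(-240,240,12);E=[]
        for y in ys:
            b=q[abs(q[:,1]-y)<6]
            if len(b)>8:E.append((y,b[:,0].min(),b[:,0].max()))
        E=np.array(E)
        out=[]
        for j in(1,2):
            x=E[:,j];y=E[:,0];g=np.ones(len(x),bool)
            for _ in range(4):
                f=np.polyfit(y[g],x[g],1);r=abs(x-np.polyval(f,y));g=r<max(3,np.median(r)*1.5)
            out.append((f.round(4).tolist(),int(g.sum()),len(g)))
        print(k,nm,"min/max x lines",out,"y range",q[:,1].min(),q[:,1].max(),"z",np.median(w[big][:,2]),"rect",cv2.minAreaRect(q.astype(np.float32)))
    ww=w[(w[...,2]>205)&(w[...,2]<225)&roi];print("wires",cv2.minAreaRect(ww[:,:2].astype(np.float32)),np.median(ww[:,2]))
    m=roi&(w[...,2]>228)&(w[...,2]<300);print("spice",w[m].mean(0))
E
```

```text
scene strip min/max x lines [([0.0396, 570.1068], 25, 31), ([0.0418, 639.0275], 30, 31)] y range -230.22942312939193 180.35912101028498 z 31.80236406551012 rect ((603.8932495117188, -25.16387939453125), (410.4703369140625, 74.1962890625), 88.3912582397461)
scene board min/max x lines [([0.0406, 539.9432], 31, 38), ([0.0404, 683.5447], 36, 38)] y range -261.05475271568554 205.49512501522975 z 31.491351781252945 rect ((611.2228393554688, -27.931427001953125), (461.9452819824219, 145.295166015625), 87.70545959472656)
wires ((631.8020629882812, -27.526947021484375), (454.1210021972656, 87.96820068359375), 87.75846099853516) 216.336453555189
spice [ 631.30774968 -202.08785831  260.93937222]
side strip min/max x lines [([0.0448, 572.6304], 32, 33), ([0.0283, 633.8784], 23, 33)] y range -228.25533020470255 174.45188960400628 z 28.64653759591431 rect ((601.8076782226562, -27.445571899414062), (403.2646179199219, 65.08458709716797), 87.93672943115234)
side board min/max x lines [([0.0421, 533.1058], 37, 38), ([0.0376, 674.4706], 27, 38)] y range -261.30785082010493 208.87352680077015 z 28.308614567012683 rect ((601.9658813476562, -25.61981201171875), (468.7388610839844, 146.34539794921875), 88.14157104492188)
wires ((628.7928466796875, -25.380874633789062), (455.3077392578125, 87.87307739257812), 87.91368103027344) 212.92226942140468
spice [ 613.08462722 -202.21233289  255.70718481]
```

```bash
python3 - <<'E'
import bench;print([n for n in dir(bench) if not n.startswith('_')], getattr(bench,'tcp_to_grasp',None))
from h import *
S={n:np.load(n+"0.npz") for n in("scene","side")}
for n,cx,cy,z0 in(("blue",425,322,0),("red",425,-340,0),("yellow",603,-70,30)):
    for k,c in S.items():
        w=cloud(c).reshape(-1,3);w=w[~np.isnan(w[:,0])]
        q=w[(np.hypot(w[:,0]-cx,w[:,1]-cy)<42)&(w[:,2]>z0+12)&(w[:,2]<z0+84)]
        t=w[(np.hypot(w[:,0]-cx,w[:,1]-cy)<42)&(w[:,2]>z0+99)&(w[:,2]<z0+113)]
        f=lambda a:[np.round(x,1) for x in cv2.minAreaRect(a[:,:2].astype(np.float32))] if len(a)>5 else None
        # angle: direction sharpest in 1d histogram of the face points
        best=max(((np.sum(np.histogram((q[:,:2]-[cx,cy])@[np.cos(a),np.sin(a)],np.arange(-45,45,2))[0]**2.)
              +np.sum(np.histogram((q[:,:2]-[cx,cy])@[-np.sin(a),np.cos(a)],np.arange(-45,45,2))[0]**2.)),a) for a in np.radians(np.arange(-45,45,1)))[1]
        R=np.array([[np.cos(best),-np.sin(best)],[np.sin(best),np.cos(best)]])
        e=(q[:,:2]-[cx,cy])@R; tt=(t[:,:2]-[cx,cy])@R
        print(n,k,len(q),len(t),"yaw",np.degrees(best).round(0),"body ext",np.percentile(e,[2,98],axis=0).round(1).tolist(),"top ext",(np.percentile(tt,[2,98],axis=0).round(1).tolist(),t[:,2].mean().round(1)) if len(t) else None,"rects",f(q),f(t))
c=S["scene"];w=cloud(c)
for nm,(u,v) in dict(purple=(147,217),green=(98,284),smally=(197,210),spoonbowl=(272,204),spoonend=(243,218),jar=(119,331),mug=(404,162)).items(): print(nm,w[v-1:v+2,u-1:u+2].reshape(-1,3).mean(0).round(0))
E
```

```text
['Unreachable', 'camera', 'finish_job', 'get_state', 'tcp_to_grasp'] -18.700000000000003
blue scene 373 181 yaw -25.0 body ext [[-26.7, -24.5], [19.3, 23.1]] top ext ([[-29.1, -21.6], [16.1, 22.8]], np.float64(105.7)) rects [array([423.5, 311.3]), array([69.1, 40.1]), np.float64(20.5)] [array([420.2, 325.8]), array([49.4, 50.9]), np.float64(63.9)]
blue side 381 143 yaw -22.0 body ext [[-35.3, -25.0], [12.5, -14.7]] top ext ([[-32.7, -21.0], [11.4, 25.6]], np.float64(102.9)) rects [array([409.4, 308.8]), array([26.1, 53.2]), np.float64(80.4)] [array([415.8, 327.8]), array([48.4, 45.5]), np.float64(65.6)]
red scene 574 357 yaw 20.0 body ext [[-23.9, -23.2], [23.8, 24.3]] top ext ([[-24.1, -20.2], [21.4, 23.8]], np.float64(106.2)) rects [array([ 437.2, -345.6]), array([67.6, 38.6]), np.float64(65.5)] [array([ 422.3, -338.5]), array([48.7, 47.3]), np.float64(18.7)]
red side 795 429 yaw 20.0 body ext [[-29.6, -20.6], [14.2, 27.1]] top ext ([[-25.6, -17.8], [17.7, 26.4]], np.float64(102.9)) rects [array([ 411.3, -351.4]), array([36. , 66.6]), np.float64(60.6)] [array([ 420.3, -337. ]), array([48.7, 46.2]), np.float64(19.8)]
yellow scene 548 284 yaw 2.0 body ext [[-16.2, -25.0], [31.3, 21.9]] top ext ([[-16.5, -21.9], [27.9, 22.3]], np.float64(135.6)) rects [array([619.2, -81.6]), array([66.6, 37.1]), np.float64(43.8)] [array([607.6, -70. ]), array([48.6, 46. ]), np.float64(0.8)]
yellow side 632 197 yaw 1.0 body ext [[-23.9, -23.1], [24.7, 26.2]] top ext ([[-20.7, -19.4], [24.4, 24.3]], np.float64(132.9)) rects [array([594.9, -78.2]), array([38.7, 66.8]), np.float64(46.1)] [array([606.3, -67.2]), array([50.6, 47. ]), np.float64(2.8)]
purple [ 330. -255.  107.]
green [ 444. -437.  107.]
smally [ 367. -136.   84.]
spoonbowl [409.  75.   5.]
spoonend [415. -30.  22.]
jar [ 562. -453.   83.]
mug [564. 441.  61.]
```

>>> carry_out:
  plan:
    - {"linear":[0,0,0],"rotation":[0,-0.93,0],"fingers":0.85}
    - {"linear":[0,0,0],"rotation":[0,-0.93,0],"fingers":0.85}
    - {"linear":[0,0,0],"rotation":[0,-0.93,0],"fingers":0.85}
    - {"linear":[0,0,0],"rotation":[0,-0.93,0],"fingers":0.85}
    - {"linear":[0,0,0],"rotation":[0,-0.93,0],"fingers":0.85}
    - {"linear":[0,0,0],"rotation":[0,0,0],"fingers":0.85}

```text
time_s: 0.7
tool_pos: [273.3, 615.2, 226.4]
eef_rot: [[-0.701, 0.406, 0.586], [0.306, 0.914, -0.267], [-0.644, -0.008, -0.765]]
wrist_force: [0.6, -1.0, -1.2]
finger_gap: 72.2
gripper_force: 0.0
```

```bash
cat >g.py <<'E'
from bench import *
import numpy as np,sys
from scipy.spatial.transform import Rotation as Ro
np.set_printoptions(suppress=True,precision=3)
def want(head,sx,tilt=.70):   # heading deg; sx=-1: tool x = -h side
    h=np.array([np.cos(np.radians(head)),np.sin(np.radians(head)),0])
    z=np.sin(tilt)*h-np.cos(tilt)*np.array([0,0,1]); y=np.cross([0,0,1],h)*(-sx)
    return np.c_[np.cross(y,z),y,z]
def go(p,head=None,sx=-1,tilt=.70):
    s=get_state();R=s["eef_rot"]
    d=R.T@(np.array(p,float)-s["tool_pos"])/20
    print("t",s["time_s"],"pos",s["tool_pos"],"q",s["joint_positions"],"f",s["wrist_force"],"gap",s["finger_gap"])
    print("z",R[:,2],"lin total units",d,"rows>=",np.abs(d).max())
    if head is not None:
        W=want(head,sx,tilt); print("rot now units",Ro.from_matrix(R.T@W).as_rotvec()/.15,"lin after rot",W.T@(np.array(p,float)-s["tool_pos"])/20)
E
python3 -c "
from g import *
go([370,348,132],-24.5)"
```

```text
t 0.7 pos [273.343 615.212 226.423] q [ 1.438  0.39   1.602 -0.672  1.428  0.478] f [ 0.601 -1.036 -1.167] gap 72.23047447888014
z [ 0.586 -0.267 -0.765] lin total units [ -4.44 -10.21  10.01] rows>= 10.210207846238383
rot now units [ 0.001 -0.004  0.082] lin after rot [ -4.56  -10.153  10.013]
```

>>> carry_out:
  plan:
    - {"linear":[-0.4,-0.93,0.91],"rotation":[0,0,0],"fingers":0.85}
    - {"linear":[-0.4,-0.93,0.91],"rotation":[0,0,0],"fingers":0.85}
    - {"linear":[-0.4,-0.93,0.91],"rotation":[0,0,0],"fingers":0.85}
    - {"linear":[-0.4,-0.93,0.91],"rotation":[0,0,0],"fingers":0.85}
    - {"linear":[-0.4,-0.93,0.91],"rotation":[0,0,0],"fingers":0.85}
    - {"linear":[-0.4,-0.93,0.91],"rotation":[0,0,0],"fingers":0.85}
    - {"linear":[-0.4,-0.93,0.91],"rotation":[0,0,0],"fingers":0.85}
    - {"linear":[-0.4,-0.93,0.91],"rotation":[0,0,0],"fingers":0.85}
    - {"linear":[-0.4,-0.93,0.91],"rotation":[0,0,0],"fingers":0.85}
    - {"linear":[-0.4,-0.93,0.91],"rotation":[0,0,0],"fingers":0.85}
    - {"linear":[-0.4,-0.93,0.91],"rotation":[0,0,0],"fingers":0.85}
    - {"linear":[0,0,0],"rotation":[0,0,0],"fingers":0.85}

```text
time_s: 1.9
tool_pos: [371.7, 343.8, 132.9]
eef_rot: [[-0.7, 0.415, 0.582], [0.316, 0.91, -0.268], [-0.641, -0.004, -0.768]]
wrist_force: [-0.9, 0.1, -0.4]
finger_gap: 72.5
gripper_force: 0.0
```

```bash
python3 -c "
from g import *
import cv2
go([429,321.6,55],-24.5)
c=camera('wrist');cv2.imwrite('pics/w1.png',c['pixels'][:,:,::-1]);np.savez('w1.npz',**c)
from h import *
w=cloud(c).reshape(-1,3);w=w[~np.isnan(w[:,0])]
n=np.hypot(w[:,0]-418,w[:,1]-326)<45
t=w[n&(w[:,2]>99)&(w[:,2]<112)];print(len(t),cv2.minAreaRect(t[:,:2].astype(np.float32)) if len(t)>4 else 0, t[:,2].mean())
m=cmask(c,'blue')&np.isfinite(cloud(c)[...,0]);q=cloud(c)[m];print(len(q),q[:,2].min(),np.percentile(q[:,2],98))
t=w[n&(w[:,2]>15)&(w[:,2]<112)];print(cv2.minAreaRect(t[:,:2].astype(np.float32)))
"
```

```text
t 1.9 pos [371.708 343.775 132.861] q [ 1.148  0.065  2.199 -0.823  1.063  0.489] f [-0.868  0.117 -0.369] gap 72.50773657353123
z [ 0.582 -0.268 -0.768] lin total units [0.14  0.194 4.953] rows>= 4.953163947706771
rot now units [-0.019 -0.029  0.015] lin after rot [0.163 0.179 4.953]
2863 ((416.7134094238281, 330.1966857910156), (45.901023864746094, 46.72129821777344), 65.45399475097656) 103.54182240134766
9888 1.5432411481350243 104.64317155823709
((415.372314453125, 330.56304931640625), (50.152061462402344, 48.77671432495117), 64.57777404785156)
```

View pics/w1.png

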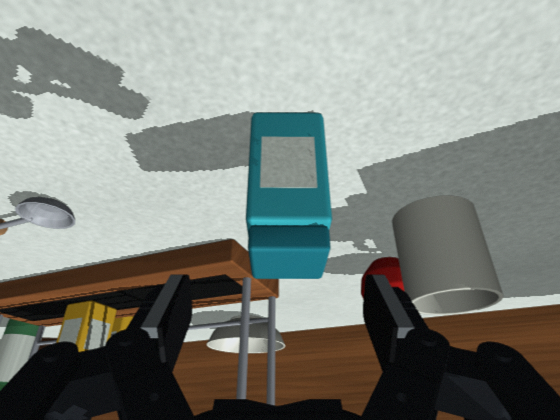

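The wrist view shows the blue tin centred near (289,195), with the fingers at about columns 165 and 385. Its centre is (416.5,330) and yaw -24.5°, so a 6 mm side shift is needed.

>>> carry_out:
  plan:
    - {"linear":[0.25,0.32,0],"rotation":[0,0,0],"fingers":0.85}
    - {"linear":[0,0,0.81],"rotation":[0,0,0],"fingers":0.85}
    - {"linear":[0,0,0.81],"rotation":[0,0,0],"fingers":0.85}
    - {"linear":[0,0,0.81],"rotation":[0,0,0],"fingers":0.85}
    - {"linear":[0,0,0.81],"rotation":[0,0,0],"fingers":0.85}
    - {"linear":[0,0,0.81],"rotation":[0,0,0],"fingers":0.85}
    - {"linear":[0,0,0.81],"rotation":[0,0,0],"fingers":0.85}
    - {"linear":[0,0,0],"rotation":[0,0,0],"fingers":0.85}

```text
time_s: 2.75
tool_pos: [428.0, 328.1, 54.3]
eef_rot: [[-0.7, 0.412, 0.584], [0.314, 0.911, -0.267], [-0.642, -0.004, -0.767]]
wrist_force: [-0.2, 0.1, 0.3]
finger_gap: 72.6
gripper_force: 0.0
```

>>> carry_out:
  plan:
    - {"linear":[0,0,0],"rotation":[0,0,0],"fingers":0.45}
    - {"linear":[0,0,0],"rotation":[0,0,0],"fingers":0.45}
    - {"linear":[0,0,0],"rotation":[0,0,0],"fingers":0.45}
    - {"linear":[0,0,0],"rotation":[0,0,0],"fingers":0.45}
    - {"linear":[0,0,0],"rotation":[0,0,0],"fingers":0.45}

```text
time_s: 3.25
tool_pos: [427.7, 330.9, 56.9]
eef_rot: [[-0.699, 0.41, 0.586], [0.315, 0.912, -0.262], [-0.642, 0.001, -0.767]]
wrist_force: [1.0, 0.1, -1.4]
finger_gap: 49.0
gripper_force: 62.1
```

>>> carry_out:
  plan:
    - {"linear":[-0.64,0,-0.77],"rotation":[0,0,0],"fingers":0.4}
    - {"linear":[-0.64,0,-0.77],"rotation":[0,0,0],"fingers":0.4}
    - {"linear":[-0.64,0,-0.77],"rotation":[0,0,0],"fingers":0.4}
    - {"linear":[0,0,0],"rotation":[-0.55,0,-0.66],"fingers":0.4}
    - {"linear":[0,0,0],"rotation":[-0.55,0,-0.66],"fingers":0.4}
    - {"linear":[0,0,0],"rotation":[-0.55,0,-0.66],"fingers":0.4}
    - {"linear":[0,0,0],"rotation":[0,0,0],"fingers":0.4}

```text
time_s: 3.95
tool_pos: [426.3, 327.5, 115.7]
eef_rot: [[-0.767, 0.037, 0.641], [0.027, 0.999, -0.026], [-0.641, -0.003, -0.767]]
wrist_force: [0.2, -0.3, -2.2]
finger_gap: 49.5
gripper_force: 63.3
```

```bash
python3 -c "
from g import *
go([465,18.7,112],-2.3)"
```

```text
t 3.95 pos [426.334 327.545 115.717] q [ 0.964 -0.052  2.358 -1.012  0.692  0.192] f [ 0.208 -0.346 -2.16 ] gap 49.45109618519563
z [ 0.641 -0.026 -0.767] lin total units [ -1.781 -15.359   1.782] rows>= 15.358699680122001
rot now units [-0.001 -0.025  0.025] lin after rot [ -1.832 -15.352   1.786]
```

>>> carry_out:
  plan:
    - {"linear":[-0.11,-0.9,0.11],"rotation":[0,0,0],"fingers":0.4}
    - {"linear":[-0.11,-0.9,0.11],"rotation":[0,0,0],"fingers":0.4}
    - {"linear":[-0.11,-0.9,0.11],"rotation":[0,0,0],"fingers":0.4}
    - {"linear":[-0.11,-0.9,0.11],"rotation":[0,0,0],"fingers":0.4}
    - {"linear":[-0.11,-0.9,0.11],"rotation":[0,0,0],"fingers":0.4}
    - {"linear":[-0.11,-0.9,0.11],"rotation":[0,0,0],"fingers":0.4}
    - {"linear":[-0.11,-0.9,0.11],"rotation":[0,0,0],"fingers":0.4}
    - {"linear":[-0.11,-0.9,0.11],"rotation":[0,0,0],"fingers":0.4}
    - {"linear":[-0.11,-0.9,0.11],"rotation":[0,0,0],"fingers":0.4}
    - {"linear":[-0.11,-0.9,0.11],"rotation":[0,0,0],"fingers":0.4}

```text
time_s: 4.95
tool_pos: [453.1, 149.2, 114.7]
eef_rot: [[-0.767, 0.04, 0.64], [0.029, 0.999, -0.027], [-0.641, -0.002, -0.768]]
wrist_force: [-0.0, -0.3, -2.5]
finger_gap: 49.3
gripper_force: 63.3
```

```bash
python3 -c "
from g import *
go([465,18.7,112],-2.3)"
```

```text
t 4.95 pos [453.116 149.215 114.664] q [ 0.513 -0.321  2.569 -0.92   0.438 -0.257] f [-0.019 -0.321 -2.533] gap 49.29145324717151
z [ 0.64  -0.027 -0.768] lin total units [-0.563 -6.497  0.657] rows>= 6.496745343701069
rot now units [-0.007 -0.031  0.009] lin after rot [-0.569 -6.497  0.653]
```

>>> carry_out:
  plan:
    - {"linear":[-0.77,0,0.64],"rotation":[0,0,0],"fingers":0.4}
    - {"linear":[-0.75,-0.5,0.66],"rotation":[0,0,0],"fingers":0.4}
    - {"linear":[-0.2,-0.86,0.27],"rotation":[0,0,0],"fingers":0.4}
    - {"linear":[-0.2,-0.86,0.27],"rotation":[0,0,0],"fingers":0.4}
    - {"linear":[-0.2,-0.86,0.27],"rotation":[0,0,0],"fingers":0.4}
    - {"linear":[-0.2,-0.86,0.27],"rotation":[0,0,0],"fingers":0.4}
    - {"linear":[-0.2,-0.86,0.27],"rotation":[0,0,0],"fingers":0.4}
    - {"linear":[-0.2,-0.86,0.27],"rotation":[0,0,0],"fingers":0.4}
    - {"linear":[-0.2,-0.86,0.27],"rotation":[0,0,0],"fingers":0.4}
    - {"linear":[0,0,0],"rotation":[0,0,0],"fingers":0.4}

```text
time_s: 5.95
tool_pos: [533.2, 18.2, 103.0]
eef_rot: [[-0.769, 0.041, 0.638], [0.032, 0.999, -0.026], [-0.638, 0.0, -0.77]]
wrist_force: [0.3, 1.1, -1.6]
finger_gap: 49.3
gripper_force: 63.3
```

```bash
python3 -c "
from g import *
go([615.1,12.6,100],-2.3)
import cv2
from h import *
for n in('side','scene'):
    c=camera(n);w=cloud(c).reshape(-1,3);w=w[~np.isnan(w[:,0])]
    s=get_state()['tool_pos'];k=(np.hypot(w[:,0]-s[0]+10,w[:,1]-s[1])<32)
    b=cloud(c)[cmask(c,'blue')];b=b[np.isfinite(b[:,0])];b=b[np.hypot(b[:,0]-s[0]+10,b[:,1]-s[1])<45];t=b[b[:,2]>b[:,2].max()-9]
    print(n,len(b),np.percentile(b[:,2],[1,98]),cv2.minAreaRect(b[:,:2].astype(np.float32)),'top',cv2.minAreaRect(t[:,:2].astype(np.float32)))
    cv2.imwrite(f'pics/{n}1.png',c['pixels'][:,:,::-1])
    m,bb=blob(c,'yellow',(303,234) if n=='side' else (278,253));q=cloud(c)[m];q=q[np.isfinite(q[:,0])]
    print('yellow y range',np.percentile(q[:,1],[2,98]),np.percentile(q[:,0],[2,98]))
"
```

```text
t 5.95 pos [533.199  18.225 103.001] q [ 0.008 -0.209  2.518 -0.215  0.144 -1.32 ] f [ 0.287  1.063 -1.59 ] gap 49.25731522969208
z [ 0.638 -0.026 -0.77 ] lin total units [-3.063 -0.112  2.735] rows>= 3.062535115756728
rot now units [-0.002 -0.051 -0.008] lin after rot [-3.042 -0.117  2.758]Traceback (most recent call last):
  File "<string>", line 9, in <module>
    b=cloud(c)[cmask(c,'blue')];b=b[np.isfinite(b[:,0])];b=b[np.hypot(b[:,0]-s[0]+10,b[:,1]-s[1])<45];t=b[b[:,2]>b[:,2].max()-9]
                                                                                                                 ~~~~~~~~~~^^
    return umr_maximum(a, axis, None, out, keepdims, initial, where)
ValueError: zero-size array to reduction operation maximum which has no identity
```

```bash
python3 -c "
from g import *
import cv2
from h import *
c=camera('scene');s=get_state()['tool_pos']
b=cloud(c)[cmask(c,'blue')];b=b[np.isfinite(b[:,0])];b=b[np.hypot(b[:,0]-s[0]+10,b[:,1]-s[1])<45]
t=b[b[:,2]>np.percentile(b[:,2],98)-9]
print(len(b),np.percentile(b[:,2],[1,98]),cv2.minAreaRect(b[:,:2].astype(np.float32)),'top',len(t),cv2.minAreaRect(t[:,:2].astype(np.float32)))
cv2.imwrite(f'pics/scene1.png',cv2.resize(c['pixels'][150:330,150:400,::-1],None,fx=2.5,fy=2.5))
"
```

```text
400 [ 60.317 155.29 ] ((529.5856323242188, 20.03604507446289), (57.80842208862305, 46.967201232910156), 87.1565170288086) top 203 ((528.12353515625, 17.042171478271484), (48.741188049316406, 44.24236297607422), 87.34522247314453)
```

View pics/scene1.png

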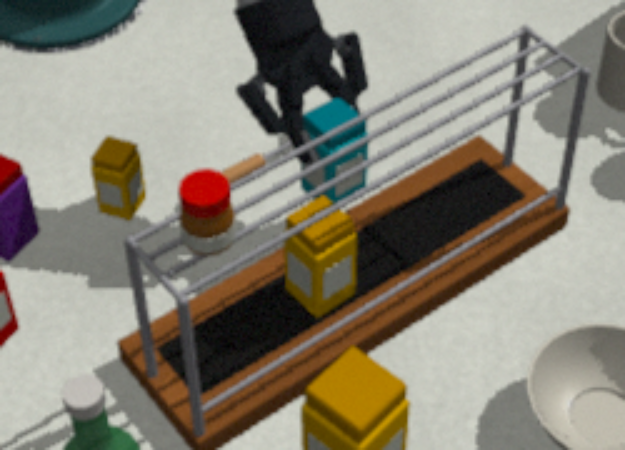

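The tin hangs upright and square in the gripper (crop at about (335,150)), with a clear way in to the left of yellow at (320,255).

>>> carry_out:
  plan:
    - {"linear":[-0.58,-0.02,0.55],"rotation":[0,0,0],"fingers":0.4}
    - {"linear":[-0.58,-0.02,0.55],"rotation":[0,0,0],"fingers":0.4}
    - {"linear":[-0.58,-0.02,0.55],"rotation":[0,0,0],"fingers":0.4}
    - {"linear":[-0.58,-0.02,0.55],"rotation":[0,0,0],"fingers":0.4}
    - {"linear":[-0.58,-0.02,0.55],"rotation":[0,0,0],"fingers":0.4}
    - {"linear":[0.15,0,0.19],"rotation":[0,0,0],"fingers":0.4}
    - {"linear":[0.15,0,0.19],"rotation":[0,0,0],"fingers":0.4}
    - {"linear":[0,0,0],"rotation":[0,0,0],"fingers":0.4}

```text
time_s: 6.85
tool_pos: [611.4, 15.4, 87.3]
eef_rot: [[-0.769, 0.035, 0.638], [0.026, 0.999, -0.024], [-0.639, -0.001, -0.769]]
wrist_force: [-0.1, 0.3, -2.5]
finger_gap: 49.5
gripper_force: 63.5
```

```bash
cat > m.py <<'E'
from g import *
from h import *
def meas(c,n,x,y):
    b=cloud(c)[cmask(c,n)];b=b[np.isfinite(b[:,0])];b=b[np.hypot(b[:,0]-x,b[:,1]-y)<45]
    zt=np.percentile(b[:,2],97);t=b[b[:,2]>zt-9];print(n,len(b),"z",np.percentile(b[:,2],[1,97]),cv2.minAreaRect(b[:,:2].astype(np.float32)),"top",len(t),cv2.minAreaRect(t[:,:2].astype(np.float32)),t.mean(0))
E
python3 -c "
from m import *
go([612.5,13,86],-2.3)
c=camera('scene');meas(c,'blue',603,13);meas(c,'yellow',605,-70)
cv2.imwrite(f'pics/scene2.png',cv2.resize(c['pixels'][150:330,150:400,::-1],None,fx=2.5,fy=2.5))
"
```

```text
t 6.85 pos [611.416  15.439  87.27 ] q [-0.003 -0.004  2.38  -0.286  0.077 -1.262] f [-0.121  0.321 -2.548] gap 49.4752502840216
z [ 0.638 -0.024 -0.769] lin total units [-0.004 -0.12   0.086] rows>= 0.11987580364883443
rot now units [ 0.013 -0.048  0.03 ] lin after rot [-0.004 -0.12   0.087]
blue 581 z [ 31.074 138.957] ((608.6216430664062, 22.05937385559082), (70.13577270507812, 45.035762786865234), 87.90470123291016) top 203 ((607.7688598632812, 13.114295959472656), (47.00867462158203, 42.78044891357422), 85.24773406982422) [608.7    12.185 136.163]
yellow 755 z [ 30.995 138.27 ] ((611.100830078125, -62.2052116394043), (68.05174255371094, 48.83583450317383), 87.6832504272461) top 248 ((609.9461669921875, -69.96617889404297), (45.668724060058594, 44.788299560546875), 0.30713045597076416) [613.009 -70.645 135.443]
```

>>> carry_out:
  plan:
    - {"linear":[0.05,0,0.06],"rotation":[0,0,0],"fingers":0.4}
    - {"linear":[0,0,0],"rotation":[0,0,0],"fingers":0.4}

```text
time_s: 7.1
tool_pos: [612.3, 14.8, 87.1]
eef_rot: [[-0.767, 0.036, 0.64], [0.027, 0.999, -0.024], [-0.641, -0.001, -0.768]]
wrist_force: [-0.2, -0.1, -1.9]
finger_gap: 49.1
gripper_force: 63.4
```

>>> carry_out:
  plan:
    - {"linear":[0.05,0,0.06],"rotation":[0,0,0],"fingers":0.4}
    - {"linear":[0,0,0],"rotation":[0,0,0],"fingers":0.4}

```text
time_s: 7.3
tool_pos: [613.7, 14.7, 86.9]
eef_rot: [[-0.766, 0.036, 0.642], [0.027, 0.999, -0.024], [-0.643, -0.001, -0.766]]
wrist_force: [-1.0, 0.3, 2.7]
finger_gap: 49.3
gripper_force: 63.8
```

>>> carry_out:
  plan:
    - {"linear":[0,0,0],"rotation":[0,0,0],"fingers":0.7}
    - {"linear":[0,0,0],"rotation":[0,0,0],"fingers":0.7}
    - {"linear":[0,0,0],"rotation":[0,0,0],"fingers":0.7}
    - {"linear":[0,0,-0.5],"rotation":[0,0,0],"fingers":0.7}
    - {"linear":[0,0,-1],"rotation":[0,0,0],"fingers":0.7}
    - {"linear":[0,0,-1],"rotation":[0,0,0],"fingers":0.7}
    - {"linear":[0,0,-1],"rotation":[0,0,0],"fingers":0.7}
    - {"linear":[0,0,-1],"rotation":[0,0,0],"fingers":0.7}
    - {"linear":[0,0,0],"rotation":[0,0,0],"fingers":0.7}

```text
time_s: 8.2
tool_pos: [555.5, 16.8, 157.2]
eef_rot: [[-0.765, 0.036, 0.644], [0.027, 0.999, -0.024], [-0.644, -0.001, -0.765]]
wrist_force: [0.0, -0.5, 0.5]
finger_gap: 59.6
gripper_force: 0.0
```

```bash
python3 -c "
from m import *
go([400,-100,260],20,1)
c=camera('scene');meas(c,'blue',603,13);meas(c,'yellow',605,-70)
c=camera('wrist');w=cloud(c);meas(c,'blue',603,13);meas(c,'yellow',605,-70)
h=hsv(c);m=(h[...,2]<65)&(abs(w[...,2]-30)<8)&(w[...,0]>550)&(w[...,0]<660);q=w[m];print('strip',len(q),np.median(q[:,2]))
for y in range(-160,160,20):
    b=q[abs(q[:,1]-y)<6]
    if len(b)>10: print(y,np.percentile(b[:,0],[1,99]))
cv2.imwrite(f'pics/w2.png',c['pixels'][:,:,::-1])
"
```

```text
t 8.2 pos [555.539  16.791 157.179] q [ 0.001 -0.263  2.439 -0.094  0.268 -1.452] f [ 0.02  -0.488  0.542] gap 59.64231621143554
z [ 0.644 -0.024 -0.765] lin total units [ 2.476 -6.124 -8.796] rows>= 8.796446526489976
rot now units [-0.005  2.375 18.838] lin after rot [-3.805  2.828 -9.927]
blue 630 z [ 30.994 138.256] ((609.5830688476562, 18.861427307128906), (67.49295806884766, 46.60176086425781), 88.0098876953125) top 215 ((608.1679077148438, 10.282885551452637), (44.61780548095703, 46.68108367919922), 0.11167911440134048) [610.623   9.808 135.483]
yellow 764 z [ 30.862 138.307] ((609.5734252929688, -60.98915100097656), (68.81880187988281, 49.54164123535156), 89.9400634765625) top 251 ((608.896240234375, -69.00008392333984), (45.90595626831055, 46.50979995727539), 2.5802924633026123) [612.673 -70.881 135.675]
blue 10192 z [ 32.476 134.523] ((601.9652709960938, 11.841238021850586), (49.47267150878906, 61.860511779785156), 3.41280198097229) top 3136 ((602.6974487304688, 14.834869384765625), (44.83416748046875, 44.397621154785156), 88.96060943603516) [594.277  14.995 132.564]
yellow 11572 z [ 32.015 134.521] ((602.0489501953125, -72.67608642578125), (71.96832275390625, 54.285980224609375), 78.7204818725586) top 3145 ((604.8158569335938, -65.9268569946289), (45.55892562866211, 46.396949768066406), 1.5573415756225586) [595.485 -64.55  132.287]
strip 24865 29.701858117554565
-160 [563.394 632.259]
-140 [563.866 632.948]
-120 [564.806 631.859]
-100 [565.39  602.946]
-80 [565.91  583.863]
-60 [566.504 583.744]
-40 [567.906 636.482]
-20 [569.219 636.401]
0 [569.272 582.041]
20 [570.084 582.7  ]
40 [570.953 634.346]
60 [572.087 640.024]
80 [572.788 642.111]
100 [574.003 642.75 ]
120 [574.813 643.215]
140 [575.626 644.128]
```

View pics/w2.png

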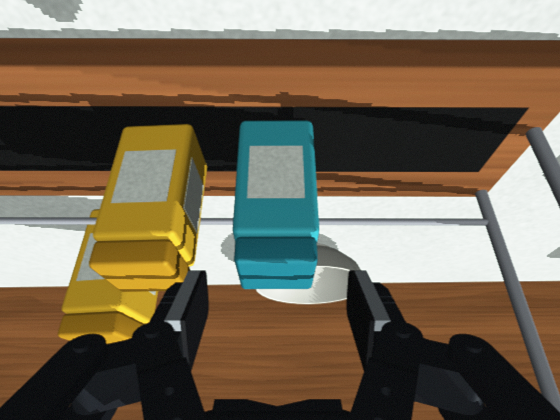

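Blue stands square on the strip at wrist-image (275,190), with yellow at (150,190), 81 mm away and both within 3 mm of the line. Next is red. I rise and turn the wrist half round.

>>> carry_out:
  plan:
    - {"linear":[-0.35,-0.78,-0.92],"rotation":[0,0,0],"fingers":0.7}
    - {"linear":[-0.35,-0.78,-0.92],"rotation":[0,0,0],"fingers":0.7}
    - {"linear":[-0.35,-0.78,-0.92],"rotation":[0,0,0],"fingers":0.7}
    - {"linear":[-0.35,-0.78,-0.92],"rotation":[0,0,0],"fingers":0.7}
    - {"linear":[-0.35,-0.78,-0.92],"rotation":[0,0,0],"fingers":0.7}
    - {"linear":[0,0,0],"rotation":[0,0.12,0.98],"fingers":0.7}
    - {"linear":[0,0,0],"rotation":[0,0.12,0.98],"fingers":0.7}
    - {"linear":[0,0,0],"rotation":[0,0.12,0.98],"fingers":0.7}
    - {"linear":[0,0,0],"rotation":[0,0.12,0.98],"fingers":0.7}
    - {"linear":[0,0,0],"rotation":[0,0.12,0.98],"fingers":0.7}

```text
time_s: 9.3
tool_pos: [520.3, -60.1, 246.3]
eef_rot: [[-0.592, 0.566, 0.574], [0.696, 0.718, 0.01], [-0.406, 0.405, -0.819]]
wrist_force: [-0.3, -0.4, -0.6]
finger_gap: 59.7
gripper_force: 0.0
```

```bash
python3 -c "
from m import *
go([400,-200,260],20,1)"
```

```text
t 9.3 pos [520.315 -60.139 246.307] q [-0.272 -0.418  2.326  0.271  0.66  -1.242] f [-0.311 -0.35  -0.643] gap 59.660009210415836
z [ 0.574  0.01  -0.819] lin total units [-1.582 -8.148 -4.083] rows>= 8.148094516034087
rot now units [-0.033  1.771 13.891] lin after rot [-5.712  4.514 -5.706]
```

>>> carry_out:
  plan:
    - {"linear":[0,0,0],"rotation":[0,0.12,0.99],"fingers":0.7}
    - {"linear":[0,0,0],"rotation":[0,0.12,0.99],"fingers":0.7}
    - {"linear":[0,0,0],"rotation":[0,0.12,0.99],"fingers":0.7}
    - {"linear":[0,0,0],"rotation":[0,0.12,0.99],"fingers":0.7}
    - {"linear":[0,0,0],"rotation":[0,0.12,0.99],"fingers":0.7}
    - {"linear":[0,0,0],"rotation":[0,0.12,0.99],"fingers":0.7}
    - {"linear":[0,0,0],"rotation":[0,0.12,0.99],"fingers":0.7}
    - {"linear":[0,0,0],"rotation":[0,0.12,0.99],"fingers":0.7}
    - {"linear":[0,0,0],"rotation":[0,0.12,0.99],"fingers":0.7}
    - {"linear":[0,0,0],"rotation":[0,0.12,0.99],"fingers":0.7}
    - {"linear":[0,0,0],"rotation":[0,0.12,0.99],"fingers":0.7}
    - {"linear":[0,0,0],"rotation":[0,0.12,0.99],"fingers":0.7}

```text
time_s: 10.5
tool_pos: [520.3, -60.4, 246.2]
eef_rot: [[0.612, 0.541, 0.577], [0.539, -0.819, 0.196], [0.579, 0.19, -0.793]]
wrist_force: [0.5, 0.5, 0.6]
finger_gap: 59.8
gripper_force: 0.0
```

```bash
python3 -c "
from m import *
go([373,-356,180],20,1)"
```

```text
t 10.5 pos [520.338 -60.39  246.219] q [-0.455 -0.365  2.31   0.637  0.807  0.112] f [0.494 0.492 0.6  ] gap 59.825111777214424
z [ 0.577  0.196 -0.793] lin total units [-14.388   7.497  -4.526] rows>= 14.387738425323002
rot now units [0.038 0.311 2.009] lin after rot [-11.294  11.37   -5.184]
```

>>> carry_out:
  plan:
    - {"linear":[0,0,0],"rotation":[0.02,0.15,1],"fingers":0.7}
    - {"linear":[0,0,0],"rotation":[0.02,0.15,1],"fingers":0.7}
    - {"linear":[-0.97,0.95,-0.43],"rotation":[0,0,0],"fingers":0.7}
    - {"linear":[-0.97,0.95,-0.43],"rotation":[0,0,0],"fingers":0.7}
    - {"linear":[-0.97,0.95,-0.43],"rotation":[0,0,0],"fingers":0.7}
    - {"linear":[-0.97,0.95,-0.43],"rotation":[0,0,0],"fingers":0.7}
    - {"linear":[-0.97,0.95,-0.43],"rotation":[0,0,0],"fingers":0.7}
    - {"linear":[-0.97,0.95,-0.43],"rotation":[0,0,0],"fingers":0.7}

```text
time_s: 11.3
tool_pos: [445.0, -211.2, 211.7]
eef_rot: [[0.716, 0.35, 0.604], [0.272, -0.937, 0.22], [0.643, 0.007, -0.766]]
wrist_force: [0.5, -0.3, -0.4]
finger_gap: 60.0
gripper_force: 0.0
```

```bash
python3 -c "
from m import *
go([370,-357,180],20,1)"
```

```text
t 11.3 pos [ 444.977 -211.237  211.737] q [-0.953 -0.251  2.316  0.807  1.032 -0.157] f [ 0.512 -0.293 -0.382] gap 59.957925250585525
z [ 0.604  0.22  -0.766] lin total units [-5.686  5.507 -2.651] rows>= 5.685973127106342
rot now units [-0.001  0.013  0.069] lin after rot [-5.623  5.566 -2.662]
```

>>> carry_out:
  plan:
    - {"linear":[-0.95,0.92,-0.44],"rotation":[0,0,0.01],"fingers":0.7}
    - {"linear":[-0.95,0.92,-0.44],"rotation":[0,0,0.01],"fingers":0.7}
    - {"linear":[-0.95,0.92,-0.44],"rotation":[0,0,0.01],"fingers":0.7}
    - {"linear":[-0.95,0.92,-0.44],"rotation":[0,0,0.01],"fingers":0.7}
    - {"linear":[-0.95,0.92,-0.44],"rotation":[0,0,0.01],"fingers":0.7}
    - {"linear":[-0.95,0.92,-0.44],"rotation":[0,0,0.01],"fingers":0.7}
    - {"linear":[0,0,0],"rotation":[0,0,0],"fingers":0.7}

```text
time_s: 12.0
tool_pos: [369.3, -358.9, 178.9]
eef_rot: [[0.721, 0.34, 0.604], [0.261, -0.94, 0.218], [0.642, 0.0, -0.766]]
wrist_force: [0.5, 0.4, 0.3]
finger_gap: 59.7
gripper_force: 0.0
```

```bash
python3 -c "
from m import *
c=camera('wrist');w=cloud(c);meas(c,'red',421,-338)
p=w.reshape(-1,3);p=p[np.isfinite(p[:,0])];k=(np.hypot(p[:,0]-421,p[:,1]+338)<42)
t=p[k&(p[:,2]>15)&(p[:,2]<110)];print(cv2.minAreaRect(t[:,:2].astype(np.float32)))
h=hsv(c);m=(h[...,0]>45)&(h[...,0]<80)&(h[...,1]>100)&(w[...,1]<-370)&(w[...,1]>-500)&(w[...,2]>8)&(w[...,0]<520);q=w[m];print('green',len(q),(q[:,:2]-[421,-338])[:,:].mean(0) if len(q) else 0)
if len(q): e=(q[:,:2]-[421,-338])@np.array([-.342,.94]);print('lateral of green max',np.percentile(e,99.5))
go([431,-334.6,56],20,1)
cv2.imwrite(f'pics/w3.png',c['pixels'][:,:,::-1])
"
```

```text
red 5150 z [ 11.441 105.35 ] ((419.519775390625, -336.939453125), (47.382568359375, 48.82313537597656), 19.550174713134766) top 4084 ((420.6150817871094, -336.79339599609375), (45.31400680541992, 45.45243835449219), 19.992448806762695) [ 419.174 -337.335  104.   ]
((419.6051025390625, -337.5743103027344), (47.699947357177734, 50.11246109008789), 19.785602569580078)
green 1892 [ -1.157 -91.55 ]
lateral of green max -42.46961906687173
t 12.05 pos [ 369.818 -357.216  179.215] q [-1.272 -0.013  2.179  0.778  1.157 -0.442] f [-1.114  0.678 -0.145] gap 59.945490809694974
z [ 0.604  0.22  -0.766] lin total units [-1.465 -0.015  6.815] rows>= 6.815037243547392
rot now units [-0.     0.009 -0.006] lin after rot [-1.474 -0.016  6.813]
```

View pics/w3.png

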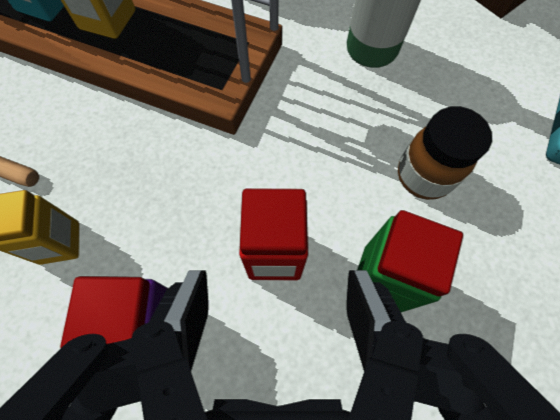

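Wrist view: red tin at (273,235) with yaw 20°, green right of it at (410,255), leaving about 40 mm of gap for the finger.

>>> carry_out:
  plan:
    - {"linear":[-0.75,-0.04,0.5],"rotation":[0,0,0],"fingers":0.68}
    - {"linear":[-0.75,-0.03,0.5],"rotation":[0,0,0],"fingers":0.68}
    - {"linear":[0,0,0.83],"rotation":[0,0,0],"fingers":0.68}
    - {"linear":[0,0,0.83],"rotation":[0,0,0],"fingers":0.68}
    - {"linear":[0,0,0.83],"rotation":[0,0,0],"fingers":0.68}
    - {"linear":[0,0,0.83],"rotation":[0,0,0],"fingers":0.68}
    - {"linear":[0,0,0.83],"rotation":[0,0,0],"fingers":0.68}
    - {"linear":[0,0,0.83],"rotation":[0,0,0],"fingers":0.68}
    - {"linear":[0,0,0.83],"rotation":[0,0,0],"fingers":0.68}
    - {"linear":[0,0,0],"rotation":[0,0,0],"fingers":0.68}

```text
time_s: 13.05
tool_pos: [431.3, -330.1, 55.4]
eef_rot: [[0.719, 0.346, 0.603], [0.264, -0.938, 0.223], [0.643, -0.001, -0.766]]
wrist_force: [0.4, 0.9, 0.2]
finger_gap: 58.1
gripper_force: 0.0
```

>>> carry_out:
  plan:
    - {"linear":[0,0,0],"rotation":[0,0,0],"fingers":0.4}
    - {"linear":[0,0,0],"rotation":[0,0,0],"fingers":0.4}
    - {"linear":[0,0,0],"rotation":[0,0,0],"fingers":0.4}
    - {"linear":[0,0,0],"rotation":[0,0,0],"fingers":0.4}

```text
time_s: 13.45
tool_pos: [430.7, -332.6, 57.6]
eef_rot: [[0.718, 0.344, 0.605], [0.265, -0.939, 0.219], [0.643, 0.003, -0.765]]
wrist_force: [-0.3, -0.9, -3.7]
finger_gap: 49.6
gripper_force: 63.3
```

>>> carry_out:
  plan:
    - {"linear":[0.64,0,-0.77],"rotation":[0,0,0],"fingers":0.4}
    - {"linear":[0.64,0,-0.77],"rotation":[0,0,0],"fingers":0.4}
    - {"linear":[0.64,0,-0.77],"rotation":[0,0,0],"fingers":0.4}
    - {"linear":[0.64,0,-0.77],"rotation":[0,0,0],"fingers":0.4}
    - {"linear":[0.43,-0.56,0.35],"rotation":[0,0,0],"fingers":0.4}
    - {"linear":[0.43,-0.56,0.35],"rotation":[0,0,0],"fingers":0.4}
    - {"linear":[0,0,0],"rotation":[-0.56,0,0.66],"fingers":0.4}
    - {"linear":[0,0,0],"rotation":[-0.56,0,0.66],"fingers":0.4}
    - {"linear":[0,0,0],"rotation":[-0.56,0,0.66],"fingers":0.4}
    - {"linear":[0,0,0],"rotation":[0,0,0],"fingers":0.4}

```text
time_s: 14.45
tool_pos: [442.2, -298.1, 134.8]
eef_rot: [[0.766, -0.035, 0.642], [-0.027, -0.999, -0.022], [0.643, -0.0, -0.766]]
wrist_force: [0.1, 1.0, -2.5]
finger_gap: 49.3
gripper_force: 63.8
```

```bash
python3 -c "
from m import *
go([525,-144,108],-2.3,1)"
```

```text
t 14.45 pos [ 442.227 -298.146  134.758] q [-0.993 -0.15   2.401  0.965  0.694 -0.095] f [ 0.139  1.018 -2.502] gap 49.25895803226541
z [ 0.642 -0.022 -0.766] lin total units [ 2.103 -7.846  3.512] rows>= 7.846369167610236
rot now units [-0.024  0.015  0.026] lin after rot [ 2.064 -7.867  3.488]
```

>>> carry_out:
  plan:
    - {"linear":[0.23,-0.87,0.39],"rotation":[0,0,0],"fingers":0.4}
    - {"linear":[0.23,-0.87,0.39],"rotation":[0,0,0],"fingers":0.4}
    - {"linear":[0.23,-0.87,0.39],"rotation":[0,0,0],"fingers":0.4}
    - {"linear":[0.23,-0.87,0.39],"rotation":[0,0,0],"fingers":0.4}
    - {"linear":[0.23,-0.87,0.39],"rotation":[0,0,0],"fingers":0.4}
    - {"linear":[0.23,-0.87,0.39],"rotation":[0,0,0],"fingers":0.4}
    - {"linear":[0.23,-0.87,0.39],"rotation":[0,0,0],"fingers":0.4}
    - {"linear":[0.23,-0.87,0.39],"rotation":[0,0,0],"fingers":0.4}
    - {"linear":[0.23,-0.87,0.39],"rotation":[0,0,0],"fingers":0.4}
    - {"linear":[0,0,0],"rotation":[0,0,0],"fingers":0.4}

```text
time_s: 15.45
tool_pos: [526.0, -146.8, 108.1]
eef_rot: [[0.767, -0.031, 0.641], [-0.023, -1.0, -0.021], [0.642, 0.002, -0.767]]
wrist_force: [-0.5, -0.4, -4.3]
finger_gap: 49.7
gripper_force: 64.0
```

```bash
python3 -c "
from m import *
go([610,-149,100],-2.3,1)
p=get_state()['tool_pos'];c=camera('scene');meas(c,'red',p[0]-10,p[1])"
```

```text
t 15.45 pos [ 525.952 -146.774  108.132] q [-0.506 -0.168  2.476  1.011  0.352  0.212] f [-0.479 -0.392 -4.259] gap 49.676622288043326
z [ 0.641 -0.021 -0.767] lin total units [ 2.963 -0.02   3.01 ] rows>= 3.0098710771319146
rot now units [-0.031  0.021  0.054] lin after rot [ 2.953 -0.057  3.019]
red 256 z [ 56.527 160.038] ((517.544921875, -143.7600860595703), (62.476497650146484, 48.538997650146484), 89.69894409179688) top 104 ((505.3697204589844, -147.65061950683594), (31.64951515197754, 62.91141128540039), 24.50872230529785) [ 509.007 -158.419  157.399]
```

>>> carry_out:
  plan:
    - {"linear":[0.59,0,0.6],"rotation":[0,0,0.01],"fingers":0.4}
    - {"linear":[0.59,0,0.6],"rotation":[0,0,0.01],"fingers":0.4}
    - {"linear":[0.59,0,0.6],"rotation":[0,0,0.01],"fingers":0.4}
    - {"linear":[0.59,0,0.6],"rotation":[0,0,0.01],"fingers":0.4}
    - {"linear":[0.59,0,0.6],"rotation":[0,0,0.01],"fingers":0.4}
    - {"linear":[-0.16,0,0.19],"rotation":[0,0,0],"fingers":0.4}
    - {"linear":[-0.16,0,0.19],"rotation":[0,0,0],"fingers":0.4}
    - {"linear":[0,0,0],"rotation":[0,0,0],"fingers":0.4}

```text
time_s: 16.3
tool_pos: [609.3, -154.0, 90.9]
eef_rot: [[0.765, -0.043, 0.642], [-0.034, -0.999, -0.027], [0.643, -0.002, -0.766]]
wrist_force: [-0.1, 0.0, -3.1]
finger_gap: 49.3
gripper_force: 64.0
```

```bash
python3 -c "
from m import *
go([610,-149,87],-2.3,1)
c=camera('scene');meas(c,'red',599,-149);meas(c,'yellow',605,-70);meas(c,'blue',603,13)"
```

```text
t 16.3 pos [ 609.284 -154.007   90.909] q [-0.419  0.033  2.335  1.146  0.263  0.146] f [-0.058  0.027 -3.106] gap 49.27827088160815
z [ 0.642 -0.027 -0.766] lin total units [-0.107 -0.251  0.166] rows>= 0.25134133755415133
rot now units [ 0.006  0.013 -0.024] lin after rot [-0.106 -0.252  0.166]
red 744 z [ 31.027 277.062] ((598.06005859375, -153.55804443359375), (61.46302032470703, 78.28507995605469), 11.922910690307617) top 46 ((617.6610717773438, -183.01300048828125), (26.31557273864746, 11.392937660217285), 15.859392166137695) [ 617.136 -184.397  277.069]
yellow 757 z [ 31.39  138.197] ((610.90576171875, -61.875667572021484), (69.00699615478516, 48.48005294799805), 87.31867218017578) top 251 ((609.630126953125, -70.51276397705078), (43.79627227783203, 44.868614196777344), 89.46541595458984) [612.785 -71.315 135.649]
blue 616 z [ 31.517 138.37 ] ((609.003662109375, 19.181291580200195), (67.27778625488281, 47.62965774536133), 89.13886260986328) top 210 ((607.4982299804688, 11.425602912902832), (45.870391845703125, 44.03471374511719), 88.6259994506836) [609.846  10.196 135.616]
```

>>> carry_out:
  plan:
    - {"linear":[0,-0.25,0],"rotation":[0,0,0],"fingers":0.4}
    - {"linear":[-0.06,0,0.08],"rotation":[0,0,0],"fingers":0.4}
    - {"linear":[0,0,0],"rotation":[0,0,0],"fingers":0.4}

```text
time_s: 16.65
tool_pos: [610.4, -148.5, 90.5]
eef_rot: [[0.764, -0.043, 0.644], [-0.034, -0.999, -0.027], [0.645, -0.001, -0.764]]
wrist_force: [0.2, 0.0, -3.3]
finger_gap: 49.5
gripper_force: 64.0
```

>>> carry_out:
  plan:
    - {"linear":[-0.05,0,0.06],"rotation":[0,0,0],"fingers":0.4}
    - {"linear":[0,0,0],"rotation":[0,0,0],"fingers":0.4}

```text
time_s: 16.85
tool_pos: [610.5, -148.7, 89.0]
eef_rot: [[0.764, -0.044, 0.644], [-0.034, -0.999, -0.028], [0.645, -0.001, -0.764]]
wrist_force: [-1.0, 0.4, -3.6]
finger_gap: 49.4
gripper_force: 64.1
```

>>> carry_out:
  plan:
    - {"linear":[-0.05,0,0.06],"rotation":[0,0,0],"fingers":0.4}
    - {"linear":[0,0,0],"rotation":[0,0,0],"fingers":0.4}

```text
time_s: 17.05
tool_pos: [610.5, -148.8, 87.3]
eef_rot: [[0.764, -0.044, 0.644], [-0.034, -0.999, -0.028], [0.645, -0.001, -0.764]]
wrist_force: [0.5, -0.0, -3.4]
finger_gap: 49.2
gripper_force: 64.2
```

>>> carry_out:
  plan:
    - {"linear":[-0.05,0,0.06],"rotation":[0,0,0],"fingers":0.4}
    - {"linear":[0,0,0],"rotation":[0,0,0],"fingers":0.4}

```text
time_s: 17.25
tool_pos: [611.3, -149.0, 87.0]
eef_rot: [[0.762, -0.044, 0.646], [-0.034, -0.999, -0.028], [0.646, -0.0, -0.763]]
wrist_force: [-1.0, -0.7, 1.6]
finger_gap: 49.1
gripper_force: 64.6
```

Contact is made, so I release, back off and look.

>>> carry_out:
  plan:
    - {"linear":[0,0,0],"rotation":[0,0,0],"fingers":0.7}
    - {"linear":[0,0,0],"rotation":[0,0,0],"fingers":0.7}
    - {"linear":[0,0,0],"rotation":[0,0,0],"fingers":0.7}
    - {"linear":[0,0,-0.5],"rotation":[0,0,0],"fingers":0.7}
    - {"linear":[0,0,-1],"rotation":[0,0,0],"fingers":0.7}
    - {"linear":[0,0,-1],"rotation":[0,0,0],"fingers":0.7}
    - {"linear":[0,0,-1],"rotation":[0,0,0],"fingers":0.7}
    - {"linear":[0,0,-1],"rotation":[0,0,0],"fingers":0.7}
    - {"linear":[0,0,0],"rotation":[0,0,0],"fingers":0.7}

```text
time_s: 18.15
tool_pos: [552.7, -146.5, 157.0]
eef_rot: [[0.762, -0.044, 0.647], [-0.033, -0.999, -0.029], [0.647, 0.001, -0.762]]
wrist_force: [0.9, 0.0, 0.7]
finger_gap: 59.5
gripper_force: 0.0
```

```bash
python3 -c "
from m import *
c=camera('wrist');w=cloud(c);meas(c,'red',598,-149);meas(c,'yellow',605,-70)
h=hsv(c);q=w[(h[...,2]<65)&(abs(w[...,2]-30)<8)&(w[...,0]>550)&(w[...,0]<660)]
for y in range(-220,0,20):
    b=q[abs(q[:,1]-y)<6]
    if len(b)>10: print(y,np.percentile(b[:,0],[1,99]))
print(get_state()['tool_pos'])
c=camera('scene');meas(c,'yellow',605,-70);meas(c,'blue',603,13)
cv2.imwrite('pics/scene3.png',c['pixels'][:,:,::-1])
"
```

```text
red 8416 z [ 34.293 135.239] ((599.9847412109375, -143.0852508544922), (60.047019958496094, 50.00152587890625), 87.45172882080078) top 6459 ((599.529052734375, -148.5207061767578), (45.41886520385742, 45.5233268737793), 87.67638397216797) [ 597.441 -148.494  133.907]
yellow 10105 z [ 37.839 135.163] ((605.2394409179688, -60.1875), (48.569236755371094, 65.0119857788086), 0.736266016960144) top 6650 ((605.7083129882812, -67.24363708496094), (46.2305908203125, 45.608219146728516), 89.85667419433594) [603.621 -68.5   133.702]
-220 [572.91  630.409]
-200 [562.368 630.996]
-180 [563.114 611.258]
-160 [563.822 575.064]
-140 [563.929 575.892]
-120 [565.571 630.069]
-100 [566.013 634.511]
-60 [565.828 582.259]
-40 [568.243 586.61 ]
-20 [569.228 597.638]
[ 552.869 -146.417  156.049]
yellow 773 z [ 30.803 137.853] ((609.6934814453125, -61.46027374267578), (68.94961547851562, 48.3693733215332), 89.47126770019531) top 253 ((608.8475952148438, -69.45533752441406), (46.510597229003906, 46.606239318847656), 0.495753675699234) [611.672 -70.771 135.568]
blue 616 z [ 32.318 138.496] ((609.4129638671875, 18.751787185668945), (67.3077163696289, 49.72761917114258), 86.41427612304688) top 209 ((607.1126098632812, 10.942904472351074), (46.39160919189453, 45.706512451171875), 88.31893920898438) [610.024  10.209 135.692]
```

View pics/scene3.png

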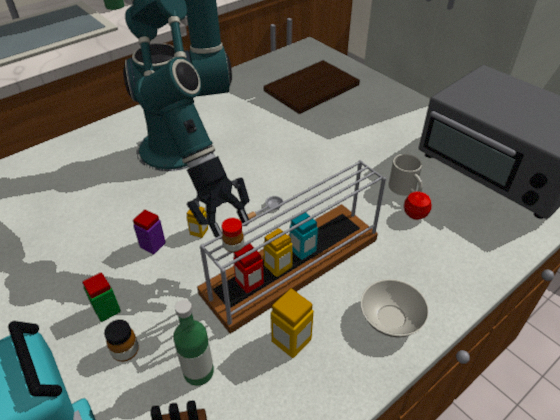

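The scene view shows red (248,268), yellow (278,253) and blue (304,235) upright in one row. They are within 5 mm of the line, about 81 mm apart, and the gripper is clear.

```bash
python3 -c "
from bench import *
print(finish_job())"
```

```text
the job is handed in; nothing more can be done
None
```

The job is handed in: the red, yellow and blue tins stand upright in one row on the strip, measured within 5 mm of its middle line and about 81 mm apart between centres, with no other kitchen things touched; the verdict was not shown.

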